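# Zero the turns counter and take the cap of unknown thread off a test spindle

### The arm

A 6-joint arm with a two-finger parallel gripper is mounted at the origin on the work surface. World frame = base frame: x ahead of the robot, y to its left, z up, the work surface at z = 0. Lengths are in m, angles in rad, forces in N, time in s.
With the tool pointing down it reaches from about 0.35 to 0.775 m from the base axis. Payload 7.3 kg.
Tool frame: the origin (TCP) lies midway between the tips of the shut fingers; the grasp point (between the pads) lies 19 mm behind it; y points along the fingers, x is the direction in which the jaws open and shut, and the axes are right-handed (so a half turn about y gives the same grasp; the last joint's range is limited). The gripper opens to 92 mm and grips with 3 to 60 N. Pads are 19 mm wide; open, the fingers measure 130 mm over their backs; the gripper's body (75 mm by 190 mm) begins 47 mm behind the grasp point.
Start: joints at [1.201, 0.342, 1.524, -0, 1.275, -0.146], TCP at [0.116, 0.512, 0.227] pointing down, gripper open.
Joint ranges: [-2.53, 2.53], [-0.77, 2.02], [0.04, 2.7], [-1, 4.14], [0.28, 2.66], [-3.11, 3.11]. Speed limits (rad/s): [2.57, 2.57, 3.14, 3.14, 3.14, 3.14].

### API

Orientations are given as a rotation vector (axis times angle).
In Python, from bench import * gives the robot as it stands.
- The arm moves only by the tool carry_out, never from a script. Its argument "plan" is one flat list of numbers, 7 for each row, row after row: the shift along the tool's x, y, z in units of 300 mm (1.0 is 300 mm), then the turn, a rotation vector about the tool's x, y, z in units of 30 degrees (1.0 is 30 degrees), then the finger opening in mm, from 0 to 91.8. In form: [dx, dy, dz, wx, wy, wz, claw, dx, dy, dz, wx, wy, wz, claw, ...]. A call has 1 to 5 rows; each row shifts and turns the pose as measured when the row begins, along the tool's axes as they then stand; what a row does not reach is not made up. A row lasts 1/10 s, in which the tool goes at most 50 mm and 8.59 degrees, less where a joint would pass 70% of its speed; a pose out of reach is approached as far as the arm can. A call with a number of a shift or a turn outside -1 to 1 is refused whole. A call with a gripper value outside its range is refused whole. The fingers move at their own pace and stop on an object; the grip force is fixed at half the most. Time passes only in rows, so rows that do not move let the fingers close. It gives the time, the measured TCP pose, the force and the opening at its end, in the units of the state.
- sense(): the state, without advancing time (a new reading comes with each control period).
- capture(name): name is "scene" or "top" or "wrist"; returns the picture (400x640x3 uint8, red, green, blue); there is no depth.
- get_calibration(name): a dict with "fov_y" (degrees; the focal length in pixels is half the picture's height over the tangent of half this angle, whatever the lens; pixels are square), "cx", "cy" (the principal point, pixels), "extrinsics" (4x4, takes a point from world to camera coordinates). Camera axes: x right, y down, z forward; pixel columns grow to the right and rows downward; lengths in m; the calibration is good to about 2 mm. A picture is of the moment at which its call begins: read the wrist's pose just before it. get_calibration takes no time and is no camera call; for the wrist camera it gives the pose at the moment of the call.
- job_done(): hands the job in, once; it reports no verdict.
The state is a dict: "time": time; "joints": joint angles; "joint_velocities": joint speeds; "effort": joint torques, N m; "tcp_pos": TCP position; "eef_rot": TCP orientation; "wrist_force": force on the tool from outside, world axes, zero at the start; "moment": the same for the moment, N m; "grip_width": finger opening in m.
Only numpy, scipy, OpenCV 4.12 (cv2) and the standard library are available. Lean on these libraries where they do the work, as an engineer would, in place of code of your own. Each camera call takes 0.05 s, during which the arm holds its last target.

### The job

On the thread-testing fixture, first turn the turns counter's knob fully back to its zero stop while the cap is still on the spindle. Then unscrew the round knurled cap: nobody knows whether its thread is right- or left-handed, so try it both ways until it comes free, and lift it straight off. Finish while still gripping the cap, holding it level and still about 10 cm above its seat, over the spindle, with the counter left at zero and the other things on the bench left where they are.

Things in the scene. Friction and masses are not known exactly. Their poses are not given: they have to be found in the camera images.
- fixture: Fixed test fixture: dark steel plate 120 x 330 x 20 mm (x, y, z); steel spindle pillar at its +y end, grey counter housing at its -y end. Origin: centre of the plate's underside, z up. Spindle axis at x 0, y +95 mm; pillar 38 mm thick (foot 60 mm), its shoulder, on which the cap sits, 60 mm up. Housing 84 x 84 mm, centred at x 0, y -95 mm, top 92 mm up.
- cap_center (a point): Centre (half-way up, on the axis) of the loose knurled steel cap, upright, 46 mm in diameter, 36 mm tall, 0.11 to 0.23 kg, upper 16 mm solid, hollow below. It starts on the spindle, its centre 78 mm above the table. Thread hand random and not visible: right-handed loosens anticlockwise seen from above, left-handed clockwise. A grip of about 15 N is ample.
- spindle_tip (a point): Top centre of the spindle's 18 mm thick threaded stem, which stands 17 mm above the shoulder (inside the cap at the start), 77 mm above the table.
- counter (a joint): Angle of the turns counter's knob in rad: 0 at the zero stop, growing clockwise seen from above, at most 2.6; starts somewhere between 0.7 and 2.2. To zero it, turn it anticlockwise (seen from above) until it stops. It stays where it is left; friction 0.05 N m.
- counter_grip (a point): Grip point of the counter's black knob, on its vertical axis, 129 mm above the table, 37 mm above the housing. The knob is a disc 52 mm across carrying an upright bar 49 mm long, 14 mm thick, 30 mm tall, its top 7 mm above this point. At joint value 0 the bar lies along the fixture's x axis, its white mark at the long dial tick on the -x side; at value v it is turned v clockwise from there.
- nut: Bystander: loose steel hex nut, 30 mm across flats, 16 mm tall, on the base plate; origin at its underside.
- washer: Bystander: steel washer, 36 mm in diameter, 4 mm thick, on the base plate; origin at its underside.
- wrench: Bystander: flat spanner 200 mm long, 8 mm thick, lying on the robot's side of the fixture; origin at its middle, x axis along it.
- long_bolt: Bystander: hex bolt 133 mm long, 20 mm thick, head 30 mm, lying beyond the fixture; origin at the table under its middle, x axis along it.
- short_bolt: Bystander: hex bolt 45 mm tall standing on its head beyond the fixture's +y end; origin at its underside.
- bolt_bin: Bystander: green plastic bin of bolts, 100 x 150 x 55 mm, beyond the fixture; origin at its underside.
- carton: Bystander: red carton, 100 x 150 x 60 mm, beyond the fixture; origin at its underside.
- cap: The same cap, origin at the centre of its underside (its yaw tells nothing of the thread). Turned the tightening way it is stopped within 0.1 rad. Turned the loosening way it goes round almost freely without rising; between 1.0 and 2.0 rad from its start it lifts straight off, at about 2.1 rad it meets a stop. Elsewhere it cannot be pulled off.
There are look-alikes about, which are no part of the job. What is shaped like the cap but green or red is not meant.

How it is judged:
By the outcome, as a careful person would: the job done as asked, in the order asked, and still so for the second after the job is handed in, while the arm keeps its last pose, push and grip.
It also fails if it takes over 64 s, if anything falls off the work surface, if the arm or the gripper's body presses on something with over 40 N, if the wrist force passes 120 N, or if a joint passes its speed limit or range.

## Working session

There is one attempt and no reset: what is moved stays moved. The work goes in short steps, Python scripts to look and compute and a tool call to move; the robot and the scene stay as the last step left them, time stands still between calls to the robot, and variables do not carry over. Pictures are saved under pics/ and viewed, and the job is handed in when it is done.

Besides the shell and the picture viewer there is one more tool, called after ">>>" as name(argument=value, ...), one argument or row to a line, values as JSON. carry_out: Moves the arm, as the interface text tells. Shifts and turns lie within -1 to 1; 1 stands for 300 mm of shift or 30 degrees of turn. Its arguments: {"type":"object","properties":{"plan":{"type":"array","items":{"type":"number"}}},"required":["plan"]}

```bash
ls; mkdir -p pics; python3 - <<'E'
from bench import *
import cv2
print(sense())
for n in ["scene","top","wrist"]:
    im=capture(n); cv2.imwrite(f"pics/{n}0.png",im[:,:,::-1]); c=get_calibration(n); print(n,c)
E
```

```text
pics
{'time': 0.0, 'joints': array([ 1.20097841e+00,  3.42725382e-01,  1.52501128e+00, -1.68695699e-05,
        1.27538413e+00, -1.45971587e-01]), 'joint_velocities': array([-1.39547717e-04, -2.33689977e-04, -6.61064172e-05, -8.52219659e-04,
        4.61975832e-05, -1.72257045e-03]), 'effort': array([-1.29285399e-04, -4.31224573e+01, -2.44227809e+01,  7.17479177e-02,
        5.58750762e-02, -1.09180442e-04]), 'tcp_pos': array([0.11636265, 0.51153084, 0.22604558]), 'eef_rot': array([-1.30760377, -1.04175673,  1.0439509 ]), 'wrist_force': array([ 0.69855603,  0.32412927, -0.16105661]), 'moment': array([ 0.01182743, -0.01829474, -0.00817931]), 'grip_width': 0.09158728484158199}
scene {'fov_y': 52.71192211035295, 'cx': 316.7932991902006, 'cy': 200.0830023705504, 'extrinsics': array([[ 0.10096387,  0.99477938, -0.01484181, -0.11378976],
       [ 0.74843172, -0.08577295, -0.65764197, -0.37912557],
       [-0.6554817 ,  0.05529   , -0.75318441,  1.18566954],
       [ 0.        ,  0.        ,  0.        ,  1.        ]])}
top {'fov_y': 57.77168882517125, 'cx': 319.129892857591, 'cy': 200.22127750894325, 'extrinsics': array([[ 0.02659487, -0.99915563,  0.03131677,  0.01516377],
       [-0.98850871, -0.03094908, -0.14796176,  0.62610201],
       [ 0.14880605, -0.02702187, -0.98849713,  0.82574209],
       [ 0.        ,  0.        ,  0.        ,  1.        ]])}
wrist {'fov_y': 58.538358783790365, 'cx': 322.3402809899476, 'cy': 193.85793571227342, 'extrinsics': array([[ 2.22595957e-01,  9.74910567e-01, -6.53276348e-04,
        -5.24543235e-01],
       [ 9.43185434e-01, -2.15182682e-01,  2.53175139e-01,
        -3.14220875e-02],
       [ 2.46682544e-01, -5.69719230e-02, -9.67420241e-01,
         3.89042465e-01],
       [ 0.00000000e+00,  0.00000000e+00,  0.00000000e+00,
         1.00000000e+00]])}
```

View pics/top0.png

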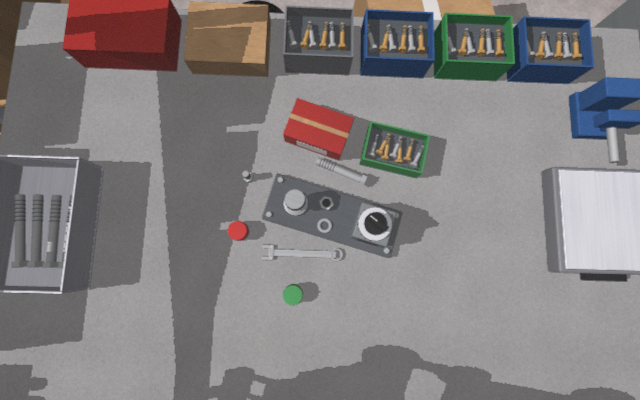

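View pics/scene0.png

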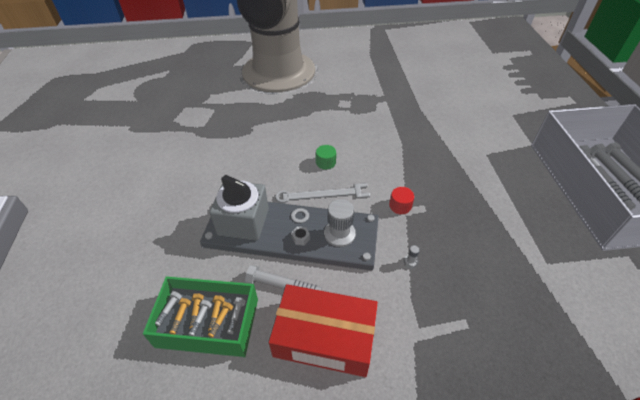

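View pics/wrist0.png

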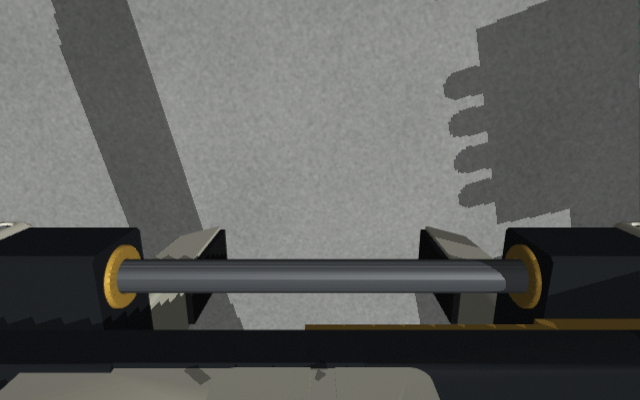

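The top view shows the fixture running from about (275,178) to (395,250), with the cap at (295,201) and the counter knob at (375,222). I'll zoom in.

```bash
python3 - <<'E'
import cv2
im=cv2.imread("pics/top0.png"); c=im[160:270,240:420]; cv2.imwrite("pics/topz.png",cv2.resize(c,None,fx=4.4,fy=4.4,interpolation=cv2.INTER_CUBIC))
im=cv2.imread("pics/scene0.png"); c=im[160:280,190:430]; cv2.imwrite("pics/scz.png",cv2.resize(c,None,fx=3.3,fy=3.3,interpolation=cv2.INTER_CUBIC))
E
```

```text
(no output)
```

View pics/topz.png

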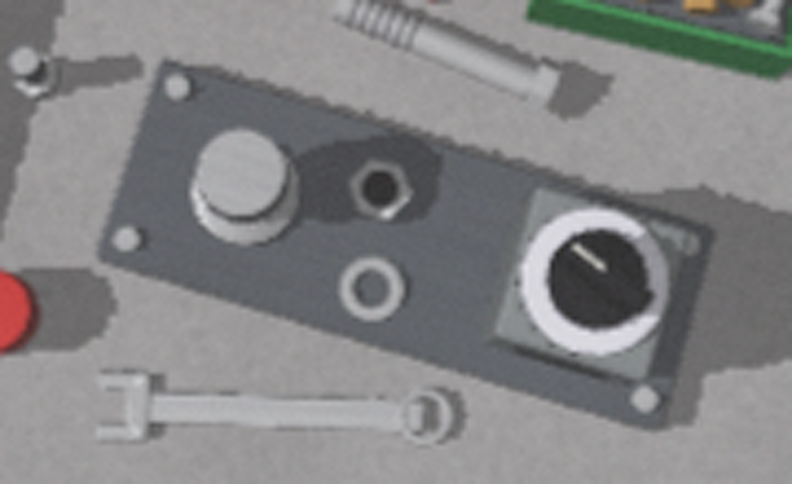

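View pics/scz.png

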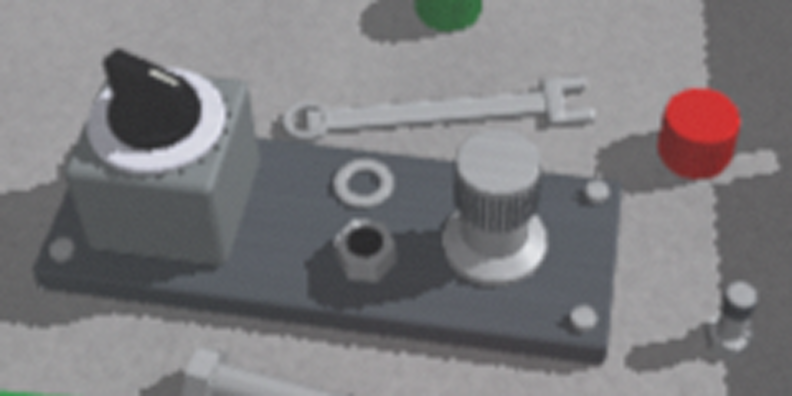

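```bash
cat > h.py <<'E'
from bench import *
import numpy as np, cv2
from scipy.optimize import least_squares
from scipy.spatial.transform import Rotation as R
def proj(c,p,E=None):
    E=c["extrinsics"]; q=E[:3,:3]@np.asarray(p)+E[:3,3]; f=200/np.tan(np.radians(c["fov_y"])/2)
    return np.array([c["cx"]+f*q[0]/q[2],c["cy"]+f*q[1]/q[2]])
def back(c,uv,z):
    E=c["extrinsics"]; f=200/np.tan(np.radians(c["fov_y"])/2)
    d=E[:3,:3].T@np.array([(uv[0]-c["cx"])/f,(uv[1]-c["cy"])/f,1]); o=-E[:3,:3].T@E[:3,3]
    return o+d*(z-o[2])/d[2]
E
cat > fit.py <<'E'
from h import *
t=get_calibration("top"); s=get_calibration("scene")
T=lambda u,v:(np.array([u,v])/4.4+[239.5+.0,159.5]+.5-.5+.1)
S=lambda u,v:(np.array([u,v])/3.3+[189.6,159.6])
obs=[(t,T(165,60),(.06,.165,.02)),(t,T(98,258),(-.06,.165,.02)),(t,T(660,428),(-.06,-.165,.02)),(t,T(713,228),(.06,-.165,.02)),
(t,T(241,172),(0,.095,.096)),(t,T(595,281),(0,-.095,.093)),(s,S(498,163),(0,.095,.096)),(s,S(155,117),(0,-.095,.093)),(s,S(607,348),(.06,.165,.02)),(s,S(38,268),(.06,-.165,.02))]
def w(x,p): c,n=np.cos(x[2]),np.sin(x[2]); return np.array([x[0]+c*p[0]-n*p[1],x[1]+n*p[0]+c*p[1],p[2]])
f=lambda x:np.concatenate([proj(c,w(x,p))-o for c,o,p in obs])
r=least_squares(f,[.45,0,0],loss="soft_l1")
print(r.x,r.fun.reshape(-1,2).round(1))
print("cap",w(r.x,(0,.095,.096)),"knob",w(r.x,(0,-.095,.129)))
for c,o,p in obs: 
    if p[0]==0: print("direct",back(c,o,p[2]),w(r.x,p))
a=back(t,T(570,245),.136);b=back(t,T(605,270),.136);print("mark",a,b,np.degrees(np.arctan2((a-b)[1],(a-b)[0])))
k=proj(t,w(r.x,(0,-.095,.136)));print("knob top px in topz",(k-239.6*0-[239.6,159.6])*4.4)
E
python3 fit.py
```

```text
[ 0.59421797  0.00144851 -0.27021929] [[-2.  -0.8]
 [-2.  -0.1]
 [-0.6  1.2]
 [ 0.1 -0.1]
 [-1.   0. ]
 [-1.3  0.1]
 [-1.1 -1.3]
 [-0.4  1.3]
 [-0.9  0. ]
 [-3.6  0.4]]
cap [0.61957753 0.09300118 0.096     ] knob [ 0.5688584  -0.09010417  0.129     ]
direct [0.61967356 0.09076897 0.096     ] [0.61957753 0.09300118 0.096     ]
direct [ 0.56912085 -0.09300985  0.093     ] [ 0.5688584  -0.09010417  0.093     ]
direct [0.62270645 0.09457432 0.096     ] [0.61957753 0.09300118 0.096     ]
direct [ 0.56571332 -0.08944842  0.093     ] [ 0.5688584  -0.09010417  0.093     ]
mark [ 0.58252161 -0.07275674  0.136     ] [ 0.57076879 -0.08999316  0.136     ] 55.71149799439828
knob top px in topz [605.21535747 273.90973534]
```

```bash
python3 - <<'E'
from h import *
s=sense(); M=R.from_rotvec(s["eef_rot"]).as_matrix(); print(M.round(3))
E=get_calibration("wrist")["extrinsics"]; o=-E[:3,:3].T@E[:3,3]; print("cam in tool",M.T@(o-s["tcp_pos"]),(E[:3,:3]@M).round(3))
E
```

```text
[[ 0.222 -0.    -0.975]
 [ 0.975 -0.001  0.222]
 [-0.001 -1.     0.   ]]
cam in tool [-4.23470420e-05 -1.57748032e-01  6.76963848e-02] [[ 1.    -0.    -0.001]
 [-0.001 -0.253 -0.967]
 [ 0.     0.967 -0.253]]
```

>>> carry_out(
  plan=[-0.108,0,-0.128,0,0,0,91,-0.108,0,-0.128,0,0,0,91,-0.108,0,-0.128,0,0,0,91,-0.108,0,-0.128,0,0,0,91,-0.108,0,-0.128,0,0,0,91],
)

```text
time: 0.65
tcp_pos: [0.266, 0.3125, 0.2242]
eef_rot: [-1.302, -1.05, 1.053]
wrist_force: [0.7, -0.1, 0.2]
grip_width: 0.091
```

>>> carry_out(
  plan=[-0.108,0,-0.128,0,0,0,91,-0.108,0,-0.128,0,0,0,91,-0.108,0,-0.128,0,0,0,91,-0.108,0,-0.128,0,0,0,91,-0.108,0,-0.128,0,0,0,91],
)

```text
time: 1.15
tcp_pos: [0.417, 0.1129, 0.2245]
eef_rot: [-1.302, -1.051, 1.052]
wrist_force: [1.2, 0.9, 0.5]
grip_width: 0.0907
```

>>> carry_out(
  plan=[-0.108,0,-0.128,0,0,0,91,-0.108,0,-0.128,0,0,0,91,-0.108,0,-0.128,0,0,0,91,-0.108,0,-0.128,0,0,0,91,0,0,0,0,0,0,91],
)

```text
time: 1.65
tcp_pos: [0.5399, -0.0515, 0.2229]
eef_rot: [-1.305, -1.046, 1.048]
wrist_force: [0.6, 0.3, -0.5]
grip_width: 0.0911
```

>>> carry_out(
  plan=[0,0,0,0,0.286,0,91,0,0,0,0,0.286,0,91,0,0,0,0,0.286,0,91,0,0,0,0,0.286,0,91,0,0,0,0,0.286,0,91],
)

```text
time: 2.15
tcp_pos: [0.5382, -0.0516, 0.2202]
eef_rot: [-1.516, -0.466, 0.475]
wrist_force: [-0.4, -0.3, 0.4]
grip_width: 0.091
```

>>> carry_out(
  plan=[0,0,0,0,0.286,0,91,0,0,0,0,0.286,0,91,0,0,0,0,0.286,0,91,0,0,0,0,0.286,0,91,0,0,0,0,0.286,0,91],
)

```text
time: 2.65
tcp_pos: [0.5355, -0.0485, 0.2189]
eef_rot: [-1.566, 0.125, -0.108]
wrist_force: [-0.1, 0.3, 0.4]
grip_width: 0.091
```

>>> carry_out(
  plan=[0,0,0,0,0.286,0,91,0,0,0,0,0.286,0,91,0,0,0,0,0.286,0,91,0,0,0,0,0,0,91],
)

```text
time: 3.05
tcp_pos: [0.5334, -0.046, 0.2179]
eef_rot: [-1.519, 0.481, -0.458]
wrist_force: [-0.8, -0.1, 0.6]
grip_width: 0.0909
```

```bash
python3 - <<'E'
from h import *
s=sense(); print(s["tcp_pos"],s["joints"],R.from_rotvec(s["eef_rot"]).as_matrix().round(3))
c=get_calibration("wrist"); im=capture("wrist"); cv2.imwrite("pics/w1.png",im[:,:,::-1])
np.save("w1E.npy",c["extrinsics"]); print(proj(c,(.5689,-.0901,.136)), proj(c,(.6196,.0930,.096)))
E
```

```text
[ 0.53343993 -0.04596688  0.21787874] [-2.29630009e-01  3.76518507e-01  1.49746793e+00  8.52188508e-04
  1.28214567e+00  3.70064538e-01] [[ 0.825 -0.014  0.565]
 [-0.565  0.004  0.825]
 [-0.014 -1.    -0.005]]
[400.42317234 223.20390076] [313.85542241 -43.61167104]
```

View pics/w1.png

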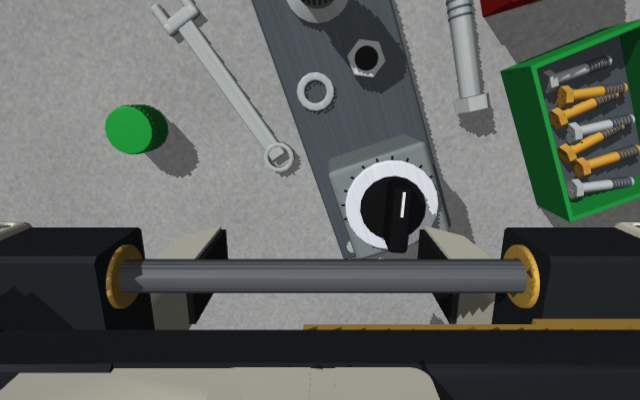

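```bash
python3 - <<'E'
import cv2
im=cv2.imread("pics/w1.png"); c=im[130:270,320:460]; cv2.imwrite("pics/w1z.png",cv2.resize(c,None,fx=4,fy=4,interpolation=cv2.INTER_CUBIC))
E
```

```text
(no output)
```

View pics/w1z.png

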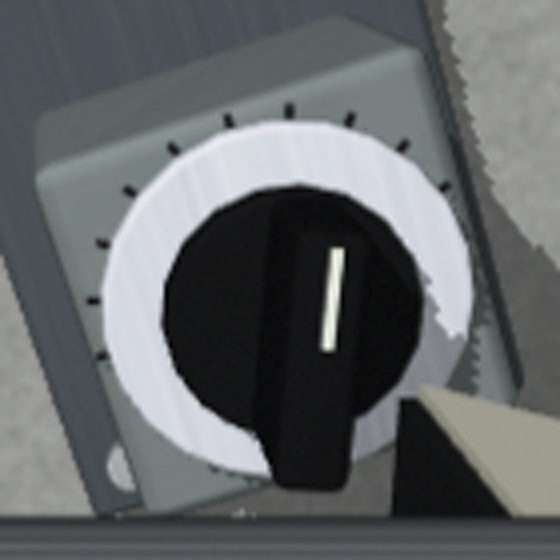

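```bash
python3 - <<'E'
from h import *
c=get_calibration("wrist")
P=lambda u,v:(u/4+320-.4,v/4+130-.4)
print("dial",back(c,P(288,298),.0935))
a=back(c,P(338,248),.136);b=back(c,P(327,350),.136);print("mark",a,b,np.degrees(np.arctan2(*(a-b)[1::-1])))
for p in [(291,312)]: print("disc",back(c,P(*p),.106))
s=sense();M=R.from_rotvec(s["eef_rot"]).as_matrix();print(s["tcp_pos"])
E
```

```text
dial [ 0.57071253 -0.08931321  0.0935    ]
mark [ 0.58304647 -0.07150326  0.136     ] [ 0.57193223 -0.08638083  0.136     ] 53.23852367855342
disc [ 0.56985541 -0.08771125  0.106     ]
[ 0.53339731 -0.04593958  0.21783944]
```

>>> carry_out(
  plan=[0.1,0,-0.026,0,0.03,-0.027,91,0.083,0,-0.025,0,0,0,91,0,0.05,0,0,0,0,91,0,0,0,0,0,0,91],
)

```text
time: 3.5
tcp_pos: [0.5704, -0.0895, 0.2021]
eef_rot: [-1.525, 0.466, -0.464]
wrist_force: [0.6, 0.9, 0.1]
grip_width: 0.091
```

```bash
cat > st.py <<'E'
from h import *
import sys
s=sense(); M=R.from_rotvec(s["eef_rot"]).as_matrix()
print("t",s["time"],"tcp",s["tcp_pos"].round(4),"yaw",np.degrees(np.arctan2(M[1,0],M[0,0])).round(2),"tilt x_z,z_z",M[2,0].round(4),M[2,2].round(4),"q6",s["joints"][5].round(3),"F",s["wrist_force"].round(1),"mom",s["moment"].round(3),"w",s["grip_width"].round(4))
# wanted world target -> tool units
if len(sys.argv)>3:
    d=M.T@(np.array([float(v) for v in sys.argv[1:4]])-s["tcp_pos"]); print("units",(d/.3).round(3), "level wx,wz units",np.degrees([M[2,2],M[2,0]]).round(3)/30*[1,-1]*[-1,-1])
E
python3 st.py .570 -.0895 .111
```

```text
Traceback (most recent call last):
  File "st.py", line 4, in <module>
    print("t",s["time"],"tcp",s["tcp_pos"].round(4),"yaw",np.degrees(np.arctan2(M[1,0],M[0,0])).round(2),"tilt x_z,z_z",M[2,0].round(4),M[2,2].round(4),"q6",s["joints"][5].round(3),"F",s["wrist_force"].round(1),"mom",s["moment"].round(3),"w",s["grip_width"].round(4))
                                                                                                                                                                                                                                                  ^^^^^^^^^^^^^^^^^^^^^
AttributeError: 'float' object has no attribute 'round'
```

```bash
sed -i 's/s\["grip_width"\].round(4)/round(s["grip_width"],4)/; s/np.degrees(\[M\[2,2\],M\[2,0\]\]).*$/(np.degrees([-M[2,2],M[2,0]])\/30).round(4))/' st.py
python3 st.py .570 -.0895 .111
```

```text
t 3.5 tcp [ 0.5704 -0.0895  0.2021] yaw -33.99 tilt x_z,z_z -0.0003 -0.0047 q6 0.309 F [0.6 0.9 0.1] mom [-0.06   0.103 -0.017] w 0.091
units [-0.001  0.304  0.001] level wx,wz units [ 0.009  -0.0007]
```

>>> carry_out(
  plan=[0,0.1,0,0.009,0.04,0,60,0,0.1,0,0,0,0,60,0,0.1,0,0,0,0,60,0,0,0,0,0,0,60],
)

```text
time: 3.9
tcp_pos: [0.5711, -0.0886, 0.1126]
eef_rot: [-1.518, 0.469, -0.475]
wrist_force: [-1.0, -0.2, -0.9]
grip_width: 0.0637
```

```bash
python3 st.py .570 -.0895 .111;  python3 - <<'E'
from h import *
im=capture("wrist"); cv2.imwrite("pics/w2.png",im[:,:,::-1])
E
```

```text
t 3.9 tcp [ 0.5711 -0.0886  0.1126] yaw -34.53 tilt x_z,z_z 0.0035 0.0016 q6 0.316 F [-1.  -0.2 -0.9] mom [-0.087  0.101  0.025] w 0.0637
units [-0.001  0.005 -0.004] level wx,wz units [-0.0031  0.0066]
```

View pics/w2.png

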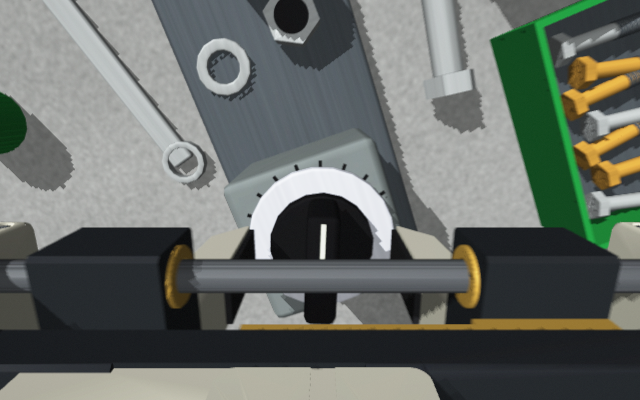

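The bar sits centred between the fingers, at about (322,270). Closing on it.

>>> carry_out(
  plan=[0,0,0,0,0,0,0,0,0,0,0,0,0,0,0,0,0,0,0,0,0,0,0,0,0,0,0,0,0,0,0,0,0,0,0],
)

```text
time: 4.45
tcp_pos: [0.576, -0.0894, 0.1224]
eef_rot: [-1.518, 0.454, -0.485]
wrist_force: [0.2, -0.8, -0.2]
grip_width: 0.0247
```

>>> carry_out(
  plan=[0,0,0,0,0,0,0,0,0,0,0,0,0,0,0,0,0,0,0,0,0],
)

```text
time: 4.75
tcp_pos: [0.5717, -0.0865, 0.1222]
eef_rot: [-1.516, 0.463, -0.476]
wrist_force: [2.1, -1.8, -3.5]
grip_width: 0.0133
```

```bash
python3 st.py .570 -.0895 .111
```

```text
t 4.75 tcp [ 0.5717 -0.0865  0.1222] yaw -34.34 tilt x_z,z_z 0.0069 0.0052 q6 0.314 F [ 2.1 -1.8 -3.5] mom [-0.367 -0.36   0.003] w 0.0133
units [ 0.001  0.037 -0.012] level wx,wz units [-0.0099  0.0131]
```

>>> carry_out(
  plan=[0,0,0,0,0,0,30,0,0,0,0,0,0,30,0,0.02,-0.006,-0.01,0,0.01,30,0,0.02,-0.006,0,0,0,30],
)

```text
time: 5.15
tcp_pos: [0.5711, -0.0903, 0.1105]
eef_rot: [-1.52, 0.465, -0.473]
wrist_force: [1.0, -0.6, 0.3]
grip_width: 0.0299
```

```bash
python3 st.py .570 -.0895 .111
```

```text
t 5.15 tcp [ 0.5711 -0.0903  0.1105] yaw -34.33 tilt x_z,z_z 0.005 0.0005 q6 0.311 F [ 1.  -0.6  0.3] mom [-0.094  0.118  0.03 ] w 0.0299
units [-0.004 -0.002  0.   ] level wx,wz units [-0.0009  0.0096]
```

>>> carry_out(
  plan=[0,0,0,0,0,0,0,0,0,0,0,0,0,0,0,0,0,0,0,0,0],
)

```text
time: 5.45
tcp_pos: [0.5694, -0.09, 0.1088]
eef_rot: [-1.52, 0.47, -0.47]
wrist_force: [-3.6, 2.1, 1.4]
grip_width: 0.0142
```

```bash
python3 st.py .570 -.0895 .111
```

```text
t 5.45 tcp [ 0.5694 -0.09    0.1088] yaw -34.37 tilt x_z,z_z 0.0 -0.0007 q6 0.311 F [-3.6  2.1  1.4] mom [ 0.373  0.891 -0.041] w 0.0142
units [ 0.001 -0.007  0.003] level wx,wz units [0.0014 0.0001]
```

>>> carry_out(
  plan=[0,-0.005,0,0,-0.2,0,0,0,0,0,0,-0.25,0,0,0,0,0,0,-0.25,0,0],
)

```text
time: 5.75
tcp_pos: [0.5694, -0.09, 0.1088]
eef_rot: [-1.564, 0.175, -0.174]
wrist_force: [-1.1, -0.2, 1.2]
grip_width: 0.0137
```

```bash
python3 st.py .570 -.0895 .111
```

```text
t 5.75 tcp [ 0.5694 -0.09    0.1088] yaw -12.74 tilt x_z,z_z -0.0008 -0.0006 q6 -0.067 F [-1.1 -0.2  1.2] mom [-0.025  0.257 -0.055] w 0.0137
units [ 0.002 -0.007  0.002] level wx,wz units [ 0.0011 -0.0015]
```

>>> carry_out(
  plan=[0,0,0,0,-0.28,0,0,0,0,0,0,-0.28,0,0,0,0,0,0,-0.28,0,0,0,0,0,0,-0.28,0,0,0,0,0,0,-0.28,0,0],
)

```text
time: 6.25
tcp_pos: [0.5697, -0.0899, 0.1088]
eef_rot: [-1.531, -0.414, 0.414]
wrist_force: [-0.5, -0.1, -0.5]
grip_width: 0.0137
```

```bash
python3 st.py .570 -.0895 .111
```

```text
t 6.25 tcp [ 0.5697 -0.0899  0.1088] yaw 30.27 tilt x_z,z_z -0.0002 -0.0002 q6 -0.817 F [-0.5 -0.1 -0.5] mom [-0.006  0.055 -0.051] w 0.0137
units [ 0.002 -0.007  0.001] level wx,wz units [ 0.0004 -0.0005]
```

>>> carry_out(
  plan=[0,0,0,0,-0.28,0,0,0,0,0,0,-0.28,0,0,0,0,0,0,-0.28,0,0,0,0,0,0,-0.28,0,0,0,0,0,0,-0.2,0,0],
)

```text
time: 6.75
tcp_pos: [0.5699, -0.0897, 0.1088]
eef_rot: [-1.349, -0.961, 0.961]
wrist_force: [-0.2, -0.5, -0.6]
grip_width: 0.014
```

```bash
python3 st.py .570 -.0895 .111
```

```text
t 6.75 tcp [ 0.5699 -0.0897  0.1088] yaw 70.97 tilt x_z,z_z 0.0001 -0.0004 q6 -1.528 F [-0.2 -0.5 -0.6] mom [ 0.028  0.059 -0.083] w 0.014
units [ 0.001 -0.007 -0.   ] level wx,wz units [0.0008 0.0002]
```

Now close to the expected stop (about 74.5°). I'll take small steps and watch the moment.

>>> carry_out(
  plan=[0,0,0,0,-0.08,0,0,0,0,0,0,-0.08,0,0],
)

```text
time: 6.95
tcp_pos: [0.5698, -0.0897, 0.1089]
eef_rot: [-1.315, -1.029, 1.028]
wrist_force: [-0.3, 0.5, -0.6]
grip_width: 0.014
```

```bash
python3 st.py .570 -.0895 .111
```

```text
t 6.95 tcp [ 0.5698 -0.0897  0.1089] yaw 76.06 tilt x_z,z_z 0.0002 -0.0005 q6 -1.617 F [-0.3  0.5 -0.6] mom [-0.015  0.075 -0.572] w 0.014
units [ 0.001 -0.007 -0.   ] level wx,wz units [0.0009 0.0005]
```

>>> carry_out(
  plan=[0,0,0,0,-0.08,0,0,0,0,0,0,-0.08,0,0],
)

```text
time: 7.15
tcp_pos: [0.5703, -0.0899, 0.1089]
eef_rot: [-1.281, -1.093, 1.09]
wrist_force: [-0.7, 0.3, -1.6]
grip_width: 0.015
```

```bash
python3 st.py .570 -.0895 .111
```

```text
t 7.15 tcp [ 0.5703 -0.0899  0.1089] yaw 80.86 tilt x_z,z_z 0.001 -0.0016 q6 -1.702 F [-0.7  0.3 -1.6] mom [ 0.04   0.052 -0.924] w 0.015
units [ 0.001 -0.007  0.001] level wx,wz units [0.0031 0.0018]
```

At the stop: the moment is −0.9 N m. Releasing directly and lifting.

>>> carry_out(
  plan=[0,0,0,0,0,0,60,0,0,0,0,0,0,60,0,0,0,0,0,0,60,0,0,0,0,0,0,60],
)

```text
time: 7.55
tcp_pos: [0.5706, -0.09, 0.1092]
eef_rot: [-1.283, -1.092, 1.088]
wrist_force: [0.3, 0.3, -0.2]
grip_width: 0.0428
```

```bash
python3 st.py .570 -.0895 .2
```

```text
t 7.55 tcp [ 0.5706 -0.09    0.1092] yaw 80.78 tilt x_z,z_z 0.0006 -0.0027 q6 -1.7 F [ 0.3  0.3 -0.2] mom [ 0.028 -0.002  0.023] w 0.0428
units [ 0.002 -0.303  0.002] level wx,wz units [0.0052 0.0011]
```

>>> carry_out(
  plan=[0,-0.12,0,0,0,0,91,0,-0.12,0,0,0,0,91,0,-0.1,0,0,0,0,91,0,0,0,0,0,0,91],
)

```text
time: 7.95
tcp_pos: [0.5698, -0.0898, 0.2137]
eef_rot: [-1.281, -1.089, 1.089]
wrist_force: [0.5, -0.5, 0.3]
grip_width: 0.0746
```

```bash
python3 st.py .6197 .0925 .21;  python3 - <<'E'
from h import *
c=get_calibration("wrist")
im=capture("wrist"); cv2.imwrite("pics/w3.png",im[:,:,::-1])
for p in [(.57,-.0895,.136),(.6196,.093,.096)]:print(proj(c,p))
E
```

```text
t 7.95 tcp [ 0.5698 -0.0898  0.2137] yaw 80.73 tilt x_z,z_z 0.0007 0.0005 q6 -1.699 F [ 0.5 -0.5  0.3] mom [-0.01  -0.019  0.007] w 0.0746
units [ 0.627  0.013 -0.066] level wx,wz units [-0.0009  0.0014]
[322.69871912 202.67010088]
[555.02425414 211.96286089]
```

View pics/w3.png

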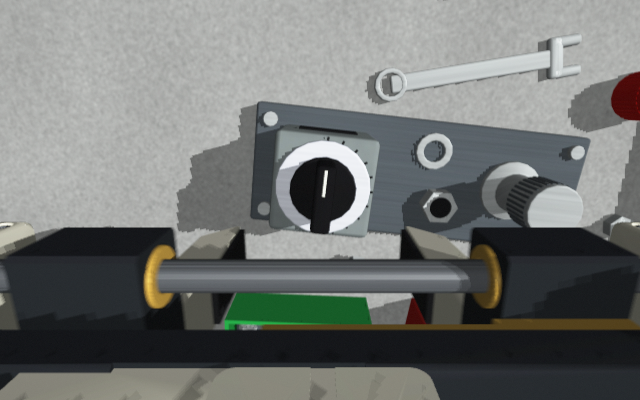

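```bash
python3 - <<'E'
import cv2
im=cv2.imread("pics/w3.png"); c=im[110:250,240:400]; cv2.imwrite("pics/w3z.png",cv2.resize(c,None,fx=4,fy=4,interpolation=cv2.INTER_CUBIC))
c=im[150:250,470:600]; cv2.imwrite("pics/w3c.png",cv2.resize(c,None,fx=4,fy=4,interpolation=cv2.INTER_CUBIC))
E
```

```text
(no output)
```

View pics/w3z.png

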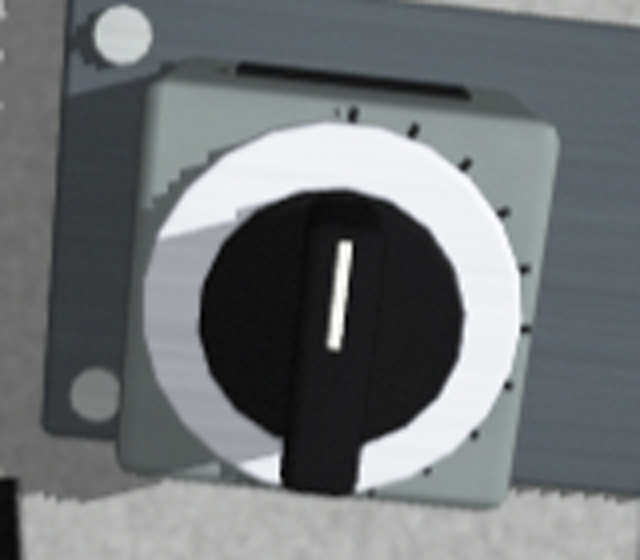

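View pics/w3c.png

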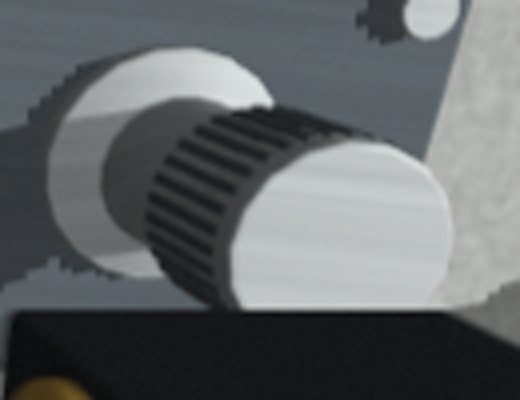

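```bash
python3 - <<'E'
from h import *
c=get_calibration("wrist")
P=lambda u,v:(u/4+240-.4,v/4+110-.4)
a=back(c,P(345,240),.136);b=back(c,P(333,350),.136);print(a,b,np.degrees(np.arctan2(*(a-b)[1::-1])))
E=[back(c,P(*p),.092) for p in [(152,85),(556,130),(502,505),(120,465)]]
for i,j in [(3,0),(2,1),(0,1),(3,2)]: print(np.degrees(np.arctan2(*(E[j]-E[i])[1::-1])))
E
```

```text
[ 0.54599251 -0.08329901  0.136     ] [ 0.56432801 -0.08831854  0.136     ] 164.6898184768869
164.03900982376686
164.67365960559405
74.37725301664494
74.30765458452237
```

>>> carry_out(
  plan=[0.157,0,-0.0165,0,0,0,91,0.157,0,-0.0165,0,0,0,91,0.157,0,-0.0165,0,0,0,91,0.12,0,-0.0165,0,0,0,91],
)

```text
time: 8.4
tcp_pos: [0.6166, 0.0817, 0.207]
eef_rot: [-1.279, -1.074, 1.086]
wrist_force: [0.9, -1.3, 0.7]
grip_width: 0.0912
```

>>> carry_out(
  plan=[0,0,0,0,0.28,0,91,0,0,0,0,0.28,0,91,0,0,0,0,0.28,0,91,0,0,0,0,0.28,0,91,0,0,0,0,0,0,91],
)

```text
time: 8.9
tcp_pos: [0.6138, 0.0893, 0.1975]
eef_rot: [-1.468, -0.608, 0.641]
wrist_force: [-0.5, 1.0, -0.5]
grip_width: 0.0911
```

```bash
python3 st.py .6197 .0925 .21;  python3 - <<'E'
from h import *
c=get_calibration("wrist")
im=capture("wrist"); cv2.imwrite("pics/w4.png",im[:,:,::-1])
for p in [(.6196,.0925,.096)]:print(proj(c,p))
E
```

```text
t 8.9 tcp [0.6138 0.0893 0.1975] yaw 45.85 tilt x_z,z_z -0.0152 0.0176 q6 -0.78 F [-0.5  1.  -0.5] mom [ 0.02  -0.056 -0.001] w 0.0911
units [ 0.021 -0.042 -0.006] level wx,wz units [-0.0337 -0.0291]
[332.69402008 198.54864045]
```

View pics/w4.png

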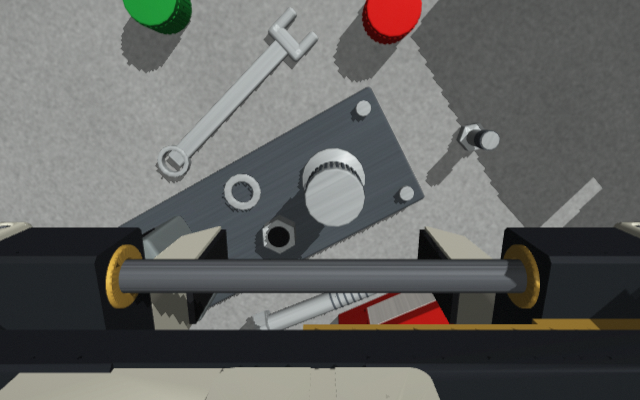

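```bash
python3 - <<'E'
from h import *
c=get_calibration("wrist")
print(back(c,(334.5,195.5),.096))
im=cv2.imread("pics/w4.png"); q=im[135:245,280:390]; cv2.imwrite("pics/w4z.png",cv2.resize(q,None,fx=5,fy=5,interpolation=cv2.INTER_CUBIC))
E
```

```text
[0.61863068 0.09509458 0.096     ]
```

View pics/w4z.png

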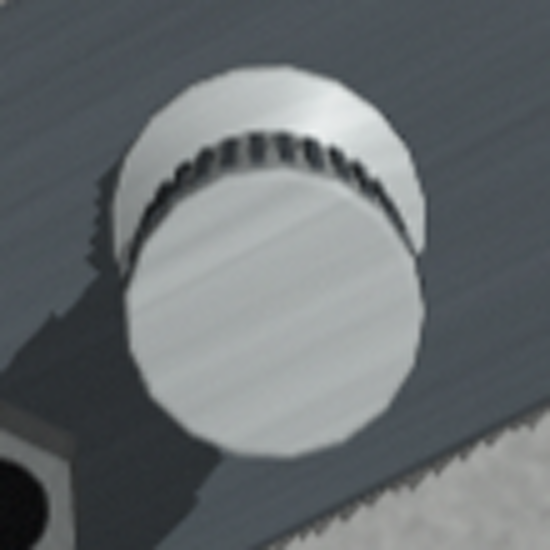

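>>> carry_out(
  plan=[0.025,0,0,-0.034,0,-0.029,91,0,0.0,0,0,0,0,91,0,0,0,0,0,0,91],
)

```text
time: 9.25
tcp_pos: [0.6188, 0.0949, 0.1958]
eef_rot: [-1.476, -0.634, 0.635]
wrist_force: [-0.6, -0.2, 0.3]
grip_width: 0.091
```

```bash
python3 st.py .620 .094 .066
```

```text
t 9.25 tcp [0.6188 0.0949 0.1958] yaw 46.5 tilt x_z,z_z -0.0005 0.0001 q6 -0.782 F [-0.6 -0.2  0.3] mom [-0.051  0.036  0.016] w 0.091
units [ 0.001  0.433 -0.005] level wx,wz units [-0.0001 -0.001 ]
```

>>> carry_out(
  plan=[0,0.12,-0.003,0,0,0,91,0,0.12,0,0,0,0,91,0,0,0,0,0,0,91],
)

```text
time: 9.55
tcp_pos: [0.6207, 0.0943, 0.1239]
eef_rot: [-1.477, -0.64, 0.634]
wrist_force: [-0.7, -0.4, -1.1]
grip_width: 0.0908
```

```bash
python3 st.py .620 .094 .066
```

```text
t 9.55 tcp [0.6207 0.0943 0.1239] yaw 46.71 tilt x_z,z_z 0.0028 -0.0034 q6 -0.786 F [-0.7 -0.4 -1.1] mom [-0.028 -0.003  0.018] w 0.0908
units [-0.003  0.193  0.002] level wx,wz units [0.0064 0.0054]
```

>>> carry_out(
  plan=[-0.003,0.1,0,0.006,0,0.005,91,0,0.09,0,0,0,0,70,0,0,0,0,0,0,70,0,0,0,0,0,0,70],
)

```text
time: 9.95
tcp_pos: [0.6238, 0.0936, 0.0721]
eef_rot: [-1.478, -0.645, 0.633]
wrist_force: [0.4, 0.1, 0.3]
grip_width: 0.0722
```

```bash
python3 st.py .620 .094 .066;  python3 - <<'E'
from h import *
im=capture("wrist"); cv2.imwrite("pics/w5.png",im[:,:,::-1])
E
```

```text
t 9.95 tcp [0.6238 0.0936 0.0721] yaw 46.85 tilt x_z,z_z 0.0054 -0.0056 q6 -0.79 F [0.4 0.1 0.3] mom [-0.03   0.015  0.043] w 0.0722
units [-0.008  0.02   0.01 ] level wx,wz units [0.0106 0.0104]
```

View pics/w5.png

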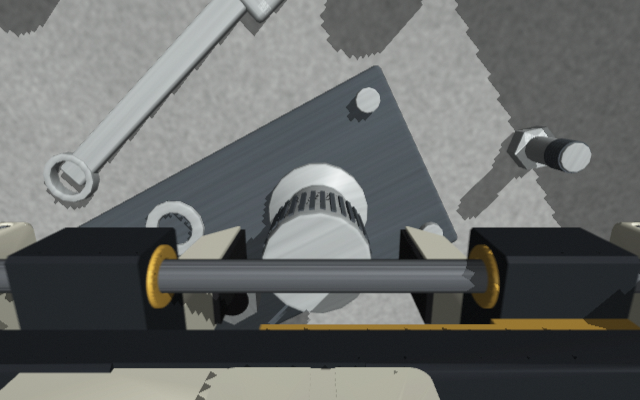

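The cap sits between the fingers, centred near column 317 against a finger midpoint of about 322. I'll correct by that small amount, then close.

>>> carry_out(
  plan=[-0.008,0.02,0.01,0.01,0,0.01,58,0,0,0,0,0,0,52,0,0,0,0,0,0,52],
)

```text
time: 10.3
tcp_pos: [0.6219, 0.094, 0.0703]
eef_rot: [-1.477, -0.644, 0.634]
wrist_force: [0.1, -0.2, 0.4]
grip_width: 0.0533
```

```bash
python3 st.py .620 .094 .066
```

```text
t 10.3 tcp [0.6219 0.094  0.0703] yaw 46.87 tilt x_z,z_z 0.0046 -0.0048 q6 -0.79 F [ 0.1 -0.2  0.4] mom [-0.055  0.004  0.008] w 0.0533
units [-0.004  0.014  0.005] level wx,wz units [0.0092 0.0088]
```

>>> carry_out(
  plan=[-0.004,0.014,0.004,0.01,0,0.01,45,0,0,0,0,0,0,0,0,0,0,0,0,0,0],
)

```text
time: 10.6
tcp_pos: [0.6204, 0.094, 0.0667]
eef_rot: [-1.475, -0.639, 0.639]
wrist_force: [-0.1, 0.1, -0.9]
grip_width: 0.0454
```

```bash
python3 st.py .620 .094 .066
```

```text
t 10.6 tcp [0.6204 0.094  0.0667] yaw 46.87 tilt x_z,z_z -0.0002 0.0 q6 -0.79 F [-0.1  0.1 -0.9] mom [-0.06   0.003 -0.012] w 0.0454
units [-0.001  0.002  0.001] level wx,wz units [-0.     -0.0004]
```

>>> carry_out(
  plan=[0,0,0,0,-0.12,0,0,0,0,0,0,-0.12,0,0],
)

```text
time: 10.8
tcp_pos: [0.62, 0.0941, 0.0664]
eef_rot: [-1.441, -0.738, 0.74]
wrist_force: [-1.1, -0.4, 2.0]
grip_width: 0.0453
```

```bash
python3 st.py .620 .094 .066
```

```text
t 10.8 tcp [0.62   0.0941 0.0664] yaw 54.26 tilt x_z,z_z -0.0008 0.001 q6 -0.919 F [-1.1 -0.4  2. ] mom [-0.019  0.101 -0.041] w 0.0453
units [-0.     0.001 -0.   ] level wx,wz units [-0.0019 -0.0015]
```

>>> carry_out(
  plan=[0,0,0,0,-0.12,0,0,0,0,0,0,-0.12,0,0],
)

```text
time: 11.0
tcp_pos: [0.6198, 0.094, 0.0664]
eef_rot: [-1.402, -0.838, 0.84]
wrist_force: [0.4, -0.6, 0.1]
grip_width: 0.0454
```

```bash
python3 st.py .620 .094 .066
```

```text
t 11.0 tcp [0.6198 0.094  0.0664] yaw 61.77 tilt x_z,z_z -0.001 0.0015 q6 -1.05 F [ 0.4 -0.6  0.1] mom [-0.073  0.048 -0.027] w 0.0454
units [ 0.     0.001 -0.   ] level wx,wz units [-0.0029 -0.002 ]
```

The cap turns freely anticlockwise: 0.26 rad with a moment of about 0.03 N m, well past the 0.1 rad tightening stop. So the thread is right-handed. I'll continue to about 1.5 rad.

>>> carry_out(
  plan=[0,0,0,0,-0.24,0,0,0,0,0,0,-0.24,0,0,0,0,0,0,-0.24,0,0,0,0,0,0,-0.24,0,0,0,0,0,0,-0.24,0,0],
)

```text
time: 11.5
tcp_pos: [0.6196, 0.0936, 0.0664]
eef_rot: [-1.127, -1.324, 1.328]
wrist_force: [1.0, -0.7, 0.9]
grip_width: 0.0454
```

```bash
python3 st.py .620 .094 .066
```

```text
t 11.5 tcp [0.6196 0.0936 0.0664] yaw 99.19 tilt x_z,z_z -0.0003 0.0029 q6 -1.703 F [ 1.  -0.7  0.9] mom [-0.048  0.106 -0.015] w 0.0454
units [ 0.001  0.001 -0.001] level wx,wz units [-0.0055 -0.0006]
```

>>> carry_out(
  plan=[0,0,0,0,-0.24,0,0,0,0,0,0,-0.24,0,0,0,0,0,0,-0.24,0,0,0,0,0,0,-0.24,0,0,0,0,0,0,-0.1,0,0],
)

```text
time: 12.0
tcp_pos: [0.6199, 0.0931, 0.0665]
eef_rot: [-0.76, -1.728, 1.732]
wrist_force: [-0.1, -0.5, 0.3]
grip_width: 0.0452
```

```bash
python3 st.py .620 .094 .066
```

```text
t 12.0 tcp [0.6199 0.0931 0.0665] yaw 132.47 tilt x_z,z_z 0.0007 0.0029 q6 -2.284 F [-0.1 -0.5  0.3] mom [ 0.016  0.01  -0.027] w 0.0452
units [ 0.002  0.002 -0.002] level wx,wz units [-0.0055  0.0014]
```

Turned 85.6° (1.49 rad). I'll lift gently and check the force.

>>> carry_out(
  plan=[0,-0.015,0,-0.005,0,0.001,0,0,-0.015,0,0,0,0,0],
)

```text
time: 12.2
tcp_pos: [0.6192, 0.0931, 0.075]
eef_rot: [-0.76, -1.729, 1.73]
wrist_force: [0.3, -0.1, -1.3]
grip_width: 0.0456
```

```bash
python3 st.py .620 .094 .166
```

```text
t 12.2 tcp [0.6192 0.0931 0.075 ] yaw 132.41 tilt x_z,z_z 0.0017 0.0017 q6 -2.284 F [ 0.3 -0.1 -1.3] mom [ 0.06   0.023 -0.002] w 0.0456
units [ 0.001 -0.303 -0.003] level wx,wz units [-0.0032  0.0033]
```

>>> carry_out(
  plan=[0,-0.05,0,0,0,0,0,0,-0.07,0,0,0,0,0,0,-0.07,0,0,0,0,0,0,-0.07,0,0,0,0,0,0,0,0,0,0,0,0],
)

```text
time: 12.7
tcp_pos: [0.6189, 0.0931, 0.1566]
eef_rot: [-0.765, -1.723, 1.725]
wrist_force: [0.6, 0.1, -1.3]
grip_width: 0.0461
```

```bash
python3 st.py .620 .0935 .1665
```

```text
t 12.7 tcp [0.6189 0.0931 0.1566] yaw 131.97 tilt x_z,z_z 0.0027 0.0026 q6 -2.277 F [ 0.6  0.1 -1.3] mom [0.067 0.065 0.015] w 0.0461
units [-0.001 -0.033 -0.003] level wx,wz units [-0.0049  0.0051]
```

>>> carry_out(
  plan=[0,-0.033,-0.003,-0.005,0,0.005,0,0,0,0,0,0,0,0],
)

```text
time: 12.9
tcp_pos: [0.6192, 0.0938, 0.1663]
eef_rot: [-0.769, -1.724, 1.724]
wrist_force: [1.2, 0.4, -0.4]
grip_width: 0.0455
```

```bash
python3 st.py .620 .0935 .1665; python3 - <<'E'
from h import *
for n in ["scene","top","wrist"]:
    im=capture(n); cv2.imwrite(f"pics/{n}9.png",im[:,:,::-1])
a=cv2.imread("pics/scene9.png")[100:300,140:440]; cv2.imwrite("pics/s9z.png",cv2.resize(a,None,fx=2.6,fy=2.6))
E
python3 st.py .620 .0935 .1665
```

```text
t 12.9 tcp [0.6192 0.0938 0.1663] yaw 131.89 tilt x_z,z_z 0.0006 0.0006 q6 -2.274 F [ 1.2  0.4 -0.4] mom [ 0.061  0.026 -0.006] w 0.0455
units [-0.003 -0.001 -0.001] level wx,wz units [-0.0011  0.0012]
t 13.05 tcp [0.6179 0.0937 0.164 ] yaw 131.9 tilt x_z,z_z 0.0035 0.004 q6 -2.274 F [ 0.6 -0.2 -1.2] mom [0.065 0.088 0.015] w 0.0453
units [-0.005 -0.008 -0.005] level wx,wz units [-0.0075  0.0067]
```

View pics/s9z.png

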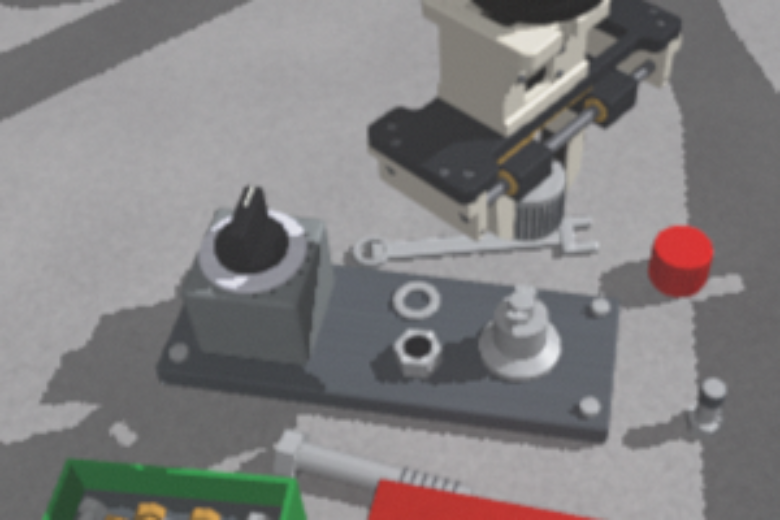

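View pics/top9.png

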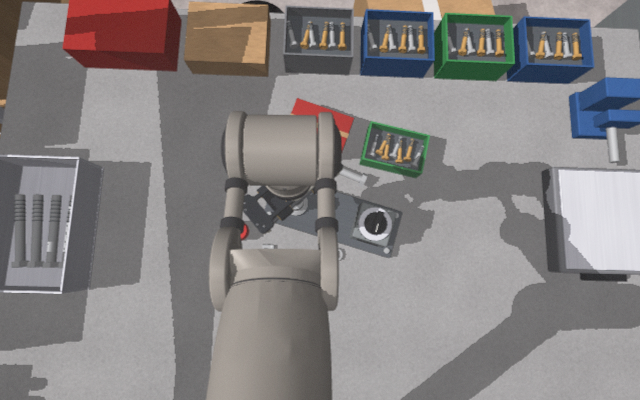

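View pics/wrist9.png

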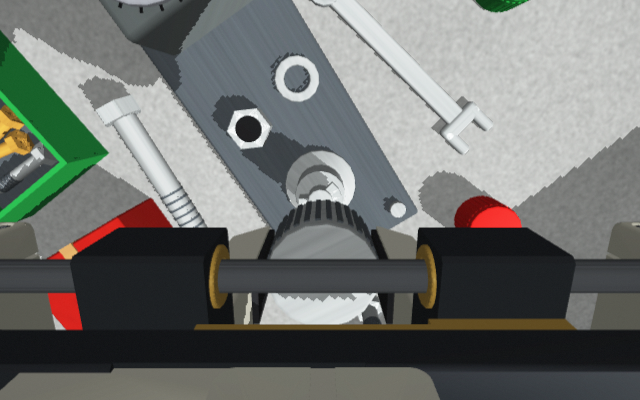

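The scene view shows the cap in the jaws, clear of the exposed spindle stem at about (520,300). The counter mark points along −x, and the nut, washer, spanner and bolts haven't moved. I'll make a tiny correction and let the arm settle.

>>> carry_out(
  plan=[-0.003,-0.006,-0.003,-0.005,0,0.005,0,0,0,0,0,0,0,0,0,0,0,0,0,0,0],
)

```text
time: 13.35
tcp_pos: [0.6184, 0.0935, 0.1638]
eef_rot: [-0.765, -1.72, 1.725]
wrist_force: [-0.1, -0.3, -1.6]
grip_width: 0.0454
```

```bash
for i in 1 2 3; do python3 st.py .620 .0935 .1665; python3 - <<'E'
from h import *
for k in range(4): capture("scene")
print(np.abs(sense()["joint_velocities"]).max())
E
done; python3 st.py .620 .0935 .1665
```

```text
t 13.35 tcp [0.6184 0.0935 0.1638] yaw 131.88 tilt x_z,z_z 0.0031 0.004 q6 -2.274 F [-0.1 -0.3 -1.6] mom [0.095 0.113 0.006] w 0.0454
units [-0.004 -0.009 -0.004] level wx,wz units [-0.0077  0.0059]
0.0017489831300339165
t 13.55 tcp [0.6186 0.0935 0.1641] yaw 131.89 tilt x_z,z_z 0.0026 0.0035 q6 -2.274 F [ 0.3 -0.9 -1. ] mom [ 0.06   0.023 -0.009] w 0.0457
units [-0.003 -0.008 -0.003] level wx,wz units [-0.0067  0.005 ]
0.0012811387287170102
t 13.75 tcp [0.6186 0.0935 0.1643] yaw 131.89 tilt x_z,z_z 0.0025 0.0033 q6 -2.274 F [-0.8 -0.1 -1.2] mom [ 0.08   0.047 -0.04 ] w 0.0456
units [-0.003 -0.007 -0.003] level wx,wz units [-0.0062  0.0047]
0.001768737494519166
t 13.95 tcp [0.6186 0.0936 0.1643] yaw 131.89 tilt x_z,z_z 0.0025 0.0032 q6 -2.274 F [-0.5 -0.3 -0.8] mom [ 0.086 -0.002 -0.02 ] w 0.0452
units [-0.003 -0.007 -0.003] level wx,wz units [-0.0062  0.0047]
```

Steady: lifted 98 mm, within 2 mm of the spindle axis, tilt about 0.2°.

```bash
python3 -c "
from bench import *
print(job_done())"
```

```text
the job is handed in; nothing more can be done
None
```

The counter is back at its zero stop and the cap is off. It is held about 98 mm above its seat over the spindle, and the job is handed in at about 14 s of the 64 s allowed.

- **Counter:** I turned the knob about 110° anticlockwise while the cap was still on, until the moment rose to about 0.9 N m at the stop. In the wrist picture the knob's mark then lay at 164.7°, and the housing sides at 164.0–164.7°. The last pictures still show it at zero.
- **Cap:** I tried anticlockwise first and it turned freely, so the thread is right-handed and I didn't need to try clockwise. After 1.49 rad it lifted off with no more than about 2 N at the wrist.
- **Final hold:** the gripper was still closed on the cap (45 mm opening), within about 2 mm of the spindle axis and tilted about 0.2°. The arm was still, with joint speeds below 0.002 rad/s.
- **Other things on the bench:** the nut, washer, spanner, bolts and look-alikes appear unmoved in the last pictures. The arm hides part of the top view, so I judged this mostly from the other two cameras.

Two checks were off:
- **Knob grip:** the arm drifted up about 10 mm during my first close on the knob, so I opened and gripped it again lower. At the stop, the jaws slipped about 5° on the knob's bar.
- **Cap height:** the arm settled about 2 mm below my target, which is why the lift is 98 mm rather than 100 mm.

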